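# Set the counter's demo reel viewer to the red title

### The job

Set up the demo viewer for the red title: stand the red reel pack upright in the wooden pocket on the stand, fully down, and click the viewer's orange thumb lever, one full stroke at a time, until the red picture is up at the pointer, without running past it. Turn the reel only with the lever; press it until it stops but do not force it against the stop, and let it come right back up. Leave the other stock where it stands.

Things in the scene. Friction and masses are not known exactly. Their poses are not given: they have to be found in the camera images.
- stand: wooden demo board 160 x 280 x 20 mm, screwed down, with the teal picture viewer (case 72 x 112 mm, shoulders 92 mm and arched middle 116 mm above the table) on its -y half and the wooden pack pocket on its +y half. Origin: centre of the board's underside on the table. x: the way a customer looks through the viewer (black eyepieces on the -x side), y: from the viewer to the pocket, z up
- slot (a point): centre of the floor of the pack pocket, 20 mm above the table; axes as the stand's. The pocket is 26 mm wide along x, 104 mm long along y, its walls rise 30 mm above the floor and carry flared brass lips 8 mm higher; a pack stands in it with its 20 mm thickness along x, either way round
- thumb_lever: orange thumb lever on the viewer's -y side; origin on its pivot (along the stand's x), 80 mm above the table. Its flat pad (20 mm along x, 26 mm long, 6 mm thick) reaches from 21 to 47 mm out from the pivot, towards the stand's -y, with a round cross ridge 5 mm high on top; the case wall is 12 mm out from the pivot
- pad (a point): point to press, straight down from above: top of the round ridge on the lever's pad, 38 mm out from the pivot, about 103 mm above the table at rest. On the way down: free play (0 to 13 mm, differs from unit to unit), then 2 to 5 N as the reel is carried round, a click felt as a drop of force, and 1 to 4 mm later a firm stop, 17 to 34 mm below rest: where exactly cannot be told in advance
- lever (a joint): angle of the thumb lever, rad: 0 at rest (pad pointing 24 degrees up), grows as it is pressed, to about 0.5 to 0.9 at the stop. A stroke that ends before the click lets the reel fall back. Released, the lever springs up by itself, and must come all the way up before the next stroke counts. More than 12 N on it is forcing it
- reel: white picture reel, a 90 mm disc 3 mm thick standing in the slot of the case, axis along the stand's x and 80 mm above the table; its upper rim, with 14 coloured pictures round it, shows above the case, and the picture that is up stands at the very top between two cream pointer marks. Origin: centre of the disc
- picture (a joint): angle of the reel, rad, 0 when red is up at the pointer. Each full lever stroke turns it on one picture, +0.449 rad (its top moves towards the stand's +y). It starts 2 to 5 pictures before red: -0.898 green, -1.346 blue, -1.795 white, -2.244 black; yellow (-0.449) is the last before red. The ratchet does not let it turn back
- red_pack: red reel pack, a stiff box 20 mm thick (its x), 96 mm wide (its y), 96 mm high, standing upright on the table, 0.1 to 0.16 kg; origin: centre of its underside. To be put in the pocket
- yellow_pack: yellow reel pack of the same size, standing upright on the table, leave alone
- blue_pack: blue reel pack of the same size, standing upright on the table, leave alone
- vase: turquoise bud vase, 68 mm across, 125 mm high, leave alone; origin: centre of its foot
- candle_tin: brass candle tin, 70 mm across, 57 mm high, leave alone; origin: centre of its underside
Not all that is in view belongs to the job. Of the things shaped like the red_pack, the red one is meant.

How it is judged:
By the outcome, as a careful person would: the job done as asked, in the order asked, and still so for the second after the job is handed in, with the robot touching nothing.
It also fails if it takes over 72 s, if anything falls off the work surface, if the arm or the gripper's body presses on something with over 40 N, if the wrist force passes 120 N, or if a joint passes its speed limit or range.

### The arm

A 6-joint arm with a two-finger parallel gripper is mounted at the origin on the work surface. World frame = base frame: x ahead of the robot, y to its left, z up, the work surface at z = 0. Lengths are in mm, angles in rad, forces in N, time in s.
With the tool pointing down it reaches from about 350 to 875 mm from the base axis. Payload 4.2 kg.
Tool frame: the origin (TCP) lies between the finger pads; the fingertips stand 25 mm ahead of it and the grasp point (between the pads) lies 6 mm ahead of it; z points along the fingers, y is the line along which they close (so a half turn about z gives the same grasp; the last joint's range is limited). The gripper opens to 85 mm and grips with 20 to 120 N. Pads are 22 mm wide; open, the fingers measure 114 mm over their backs; the gripper's body (76 mm by 85 mm) begins 54 mm behind the grasp point. The pads swing forward as they close: fully open they stand 13 mm farther back than shut.
Start: joints at [-0.989, 0.385, 0.008, 0, -1.194, -0.259], TCP at [198.28, -592.693, 256.312] pointing down, gripper open.
Joint ranges: [-3.14, 3.14], [-1.21, 2.06], [-1.07, 1.41], [-3.16, 2.05], [-2.99, -0.16], [-3.1, 3.1]. Speed limits (rad/s): [2.79, 2.79, 3.14, 3.14, 3.14, 3.14].

### API

Orientations are given as a unit quaternion [x, y, z, w].
In Python, from bench import arm gives the robot as it stands.
- The arm moves only by the shell command python3 -m pendant 'ROWS'. ROWS is JSON, a list of rows, each a list of 7 numbers: the shift along the tool's x, y, z in m, then the turn, a rotation vector about the tool's x, y, z in degrees, then the finger opening in m, from 0 to 0.0854. In form: [[x, y, z, wx, wy, wz, fingers], ...]. A call has 1 to 12 rows; each row shifts and turns the commanded pose from where the row before left it, along the tool's axes as they then stand; what a row does not reach is not made up. A row lasts 1/10 s, in which the tool goes at most 50 mm and 8.59 degrees, less where a joint would pass 70% of its speed; a pose out of reach is approached as far as the arm can. A call is refused whole if a number of a shift passes 0.05 or a number of a turn 8.59, either way. A call with a gripper value outside its range is refused whole. The fingers move at their own pace and stop on an object; the grip force is fixed at half the most. Time passes only in rows, so rows that do not move let the fingers close. It gives the time, the measured TCP pose, the force, the opening and the grip force at its end, in the units of the state.
- arm.read_state(): the state, without advancing time (a new reading comes with each control period).
- arm.get_image(name): name is "scene" or "top" or "wrist"; returns a dict with "image" (384x512x3 uint8, red, green, blue), "fx", "fy", "cx", "cy" (pixels), "xyz" and "rotation" of the camera in the world. Camera axes: x right, y down, z forward; pixel columns grow to the right and rows downward; lengths in mm; the calibration is good to about 2 mm. A picture is of the moment at which its call begins. There is no depth.
- arm.job_done(): hands the job in; it is judged then, once.
The state is a dict: "clock": time; "joints": joint angles; "joint_vel": joint speeds; "joint_efforts": joint torques, N m; "position": TCP position; "ee_rot": TCP orientation; "contact_force": force on the tool from outside, world axes, zero at the start; "wrist_torque": the same for the moment, N m; "gripper_width": finger opening in mm; "grasp_force": force on a finger pad.
Only numpy, scipy, OpenCV 4.12 (cv2) and the standard library are available. Lean on these libraries where they do the work, as an engineer would, in place of code of your own. Each camera call takes 0.05 s, during which the arm holds its last target. There are 200 camera calls.

## Working session

There is one attempt and no reset: what is moved stays moved. The work goes in short steps, Python scripts to look and compute and a shell command to move; the robot and the scene stay as the last step left them, time stands still between calls to the robot, and variables do not carry over. Pictures are saved under pics/ and viewed, at most 10 in all, crops included, and the job is handed in when it is done.

```bash
mkdir -p pics; ls; python3 - <<'E'
from bench import arm
import cv2,numpy as np
ims=[]
for n in("scene","top"):
    d=arm.get_image(n); cv2.imwrite(f"pics/{n}1.png",d["image"][:,:,::-1])
    print(n,d["fx"],d["fy"],d["cx"],d["cy"],np.round(d["xyz"],1),np.round(d["rotation"],4).tolist())
s=arm.read_state();print(s)
E
```

```text
pics
scene 481.87670932194965 481.87670932194965 244.14520337697232 186.0910662406434 [1455.7  310.5  802.6] [0.5047, 0.731, -0.3842, -0.2516]
top 404.36617032368594 404.36617032368594 261.18534356291775 187.2210090238815 [ 463.6  -44.3 1083.3] [0.7107, -0.7026, 0.024, -0.0268]
{'clock': 0.1, 'joints': array([-9.89393966e-01,  3.85519806e-01,  6.77287722e-03, -4.03200882e-04,
       -1.19402327e+00, -2.58556507e-01]), 'joint_vel': array([ 0.00147002, -0.00342907,  0.00356357,  0.00070825, -0.00015771,
       -0.00046058]), 'joint_efforts': array([-6.70677819e-04, -3.93319237e+01,  1.88930476e+01,  4.19799507e+00,
       -2.57163905e-03,  1.07451132e-05]), 'position': array([ 198.12991116, -592.27186096,  255.31548096]), 'ee_rot': array([-1.60649324e-01,  9.87011036e-01,  9.77574045e-04, -2.31313180e-04]), 'contact_force': array([0.11334465, 0.19374736, 0.25093285]), 'wrist_torque': array([ 0.01225514, -0.00848201, -0.01252707]), 'grasp_force': 0.0, 'gripper_width': 85.53290460121141}
```

View pics/scene1.png

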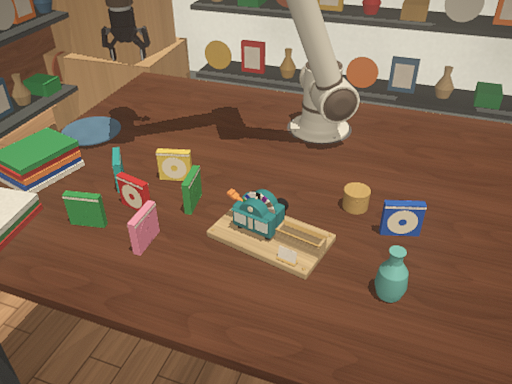

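View pics/top1.png

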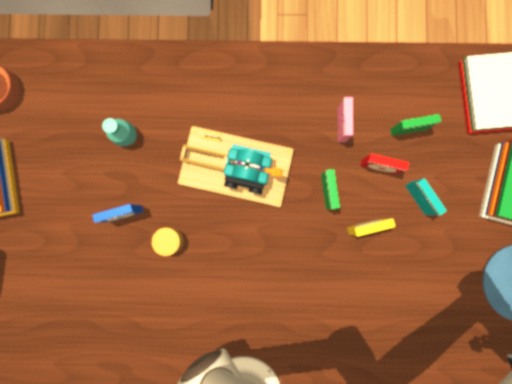

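```bash
cat > h.py <<'E'
import cv2,numpy as np
from scipy.spatial.transform import Rotation as R
from bench import arm
def cam(n):
    d=arm.get_image(n); r=np.array(d["rotation"]); d["R"]=R.from_quat(r).as_matrix() if r.size==4 else r.reshape(3,3)
    return d
def proj(d,P):
    c=(np.atleast_2d(P)-d["xyz"])@d["R"]
    return np.c_[d["fx"]*c[:,0]/c[:,2]+d["cx"],d["fy"]*c[:,1]/c[:,2]+d["cy"]]
def back(d,uv,z):
    v=d["R"]@[(uv[0]-d["cx"])/d["fx"],(uv[1]-d["cy"])/d["fy"],1]
    return d["xyz"]+v*(z-d["xyz"][2])/v[2]
def pose(x,y,yaw,P):
    return np.array(P,float)@R.from_euler('z',yaw).as_matrix().T+[x,y,0]
def box(sx,sy,z0,z1,cy=0):
    return [[a*sx/2,cy+b*sy/2,z] for a in(-1,1) for b in(-1,1) for z in(z0,z1)]
E
python3 - <<'E'
from h import *
from scipy.optimize import minimize
t=cam("top");s=cam("scene")
def mask(d,seed):
    h=cv2.cvtColor(d["image"],cv2.COLOR_RGB2HSV); r=d["image"].astype(int)
    m=((r[...,0]>120)&(r[...,1]<75)&(r[...,2]<85)).astype(np.uint8)
    n,l=cv2.connectedComponents(m,connectivity=8)
    w=l[seed[1]-12:seed[1]+13,seed[0]-12:seed[0]+13]; k=np.bincount(w[w>0]).argmax()
    pts=np.argwhere(l==k)[:,::-1]; print(len(pts),pts.min(0),pts.max(0))
    o=np.zeros((384,512),np.uint8); cv2.fillConvexPoly(o,cv2.convexHull(pts.astype(np.int32)),1); return o
mt=mask(t,(386,163)); ms=mask(s,(132,191))
def sil(d,P):
    o=np.zeros((384*4,512*4),np.uint8)
    hull=cv2.convexHull((proj(d,P)*4+1.5).astype(np.float32)); cv2.fillConvexPoly(o,np.int32(np.round(hull)),1)
    return o
M=[cv2.resize(m,None,fx=4,fy=4,interpolation=cv2.INTER_NEAREST) for m in(mt,ms)]
def cost(p):
    P=pose(p[0],p[1],p[2]/100,box(20,96,0,96)); c=0
    for d,m in zip((t,s),M):
        o=sil(d,P); c+=1-(o&m).sum()/(o|m).sum()
    return c
g=back(t,(386,161),90); print("guess",g)
best=min((minimize(cost,[g[0],g[1],a],method="Nelder-Mead",options=dict(initial_simplex=[[g[0],g[1],a],[g[0]+15,g[1],a],[g[0],g[1]+15,a],[g[0],g[1],a+25]])) for a in (-30,0,30)),key=lambda r:r.fun)
print("red x,y,yaw",best.x[:2],best.x[2]/100,best.fun)
ct=cv2.resize(t["image"][115:215,170:300],None,fx=5,fy=5,interpolation=cv2.INTER_CUBIC)[:,:,::-1]
cs=cv2.resize(s["image"][140:260,60:360],None,fx=2.6,fy=2.6)[:,:,::-1]
cr=cv2.resize(t["image"][85:245,315:450],None,fx=1,fy=1)[:,:,::-1]
o=np.zeros((600,800,3),np.uint8)
cs=cv2.resize(s["image"][180:275,200:340],None,fx=2.5,fy=2.5,interpolation=cv2.INTER_CUBIC)[:,:,::-1]
o[:500,:650]=ct
cv2.imwrite("pics/stand.png",o[:500,:650])
cv2.imwrite("pics/mix.png",np.vstack([cv2.resize(s["image"][180:275,200:340],(560,380),interpolation=cv2.INTER_CUBIC),cv2.resize(s["image"][145:195,110:192][:,:],(328,200))[:, :].repeat(1,0) if 0 else cv2.copyMakeBorder(cv2.resize(s["image"][165:215,90:220],(520,200)),0,0,0,40,cv2.BORDER_CONSTANT)])[:,:,::-1])
E
```

```text
378 [360 154] [408 170]
201 [117 172] [150 205]
guess [ 603.59104338 -347.67732021   90.        ]
red x,y,yaw [ 602.9827821  -351.50998631] -0.18810274756554968 0.6780996596660228
```

View pics/stand.png

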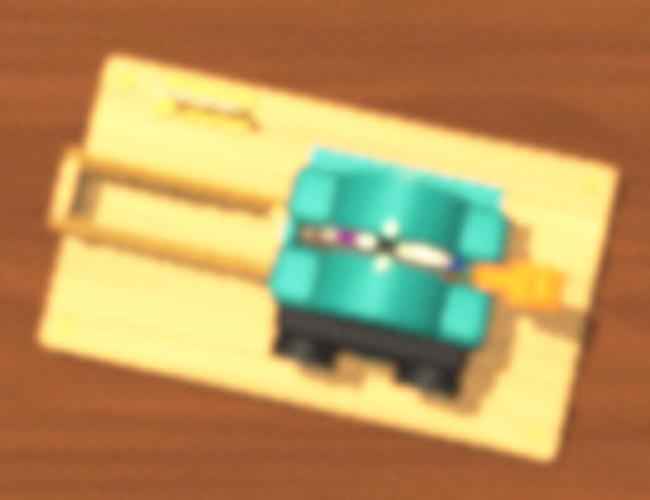

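View pics/mix.png

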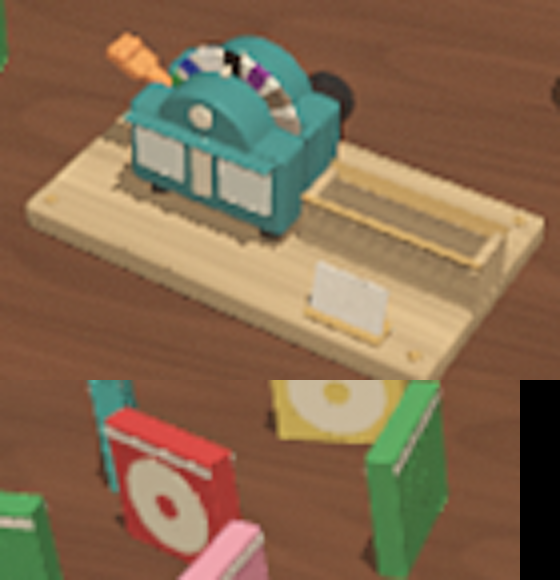

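```bash
cat > m.py <<'E'
from h import *
from scipy.optimize import least_squares
t=cam("top");s=cam("scene")
f=lambda u,v:(170+(u+.5)/5-.5,115+(v+.5)/5-.5)
g=lambda u,v:(200+(u+.5)/4-.5,180+(v+.5)/4-.5)
ct=[f(110,55),f(617,168),f(550,461),f(40,347)]
mod=[[80,140,20],[80,-140,20],[-80,-140,20],[-80,140,20]]
cs=[g(428,382),g(28,212),g(545,222)]; ms=[[80,140,20],[80,-140,20],[-80,140,20]]
def fit(T,S):
    fun=lambda p:np.r_[(proj(t,pose(*p,mod))-ct).ravel()*T,(proj(s,pose(*p,ms))-cs).ravel()*S]
    r=least_squares(fun,[600,0,-.2]);return r.x,np.round(r.fun,1)
for a in((1,0),(0,1),(1,1)):
    p,res=fit(*a);print(np.round(p,3),res.tolist())
def loc(d,uv,z):
    q=back(d,uv,z)-[p[0],p[1],0]; return np.round(q@R.from_euler('z',p[2]).as_matrix(),1)
for n,uv,z in(("rim+y-x",f(50,230),58),("rim+y+x",f(78,150),58),("rim-y+x",f(270,205),58),("rim-y-x",f(265,275),58),("ptr",f(388,243),122),("case+x+y?",f(300,170),92),("case -x+y",f(275,300),92),("case-x-y",f(490,340),92),("lever tip c",f(560,290),100),("ridge",f(535,284),103)): print(n,loc(t,uv,z))
for n,uv,z in(("rim+y+x",g(475,265),58),("rim+y-x",g(503,230),58),("rim-y+x",g(305,197),58),("lever l",g(108,45),103),("lever c",g(128,45),103)): print(n,loc(s,uv,z))
E
python3 m.py
```

```text
[ 5.9580e+02  2.9404e+01 -2.1000e-01] [-0.6, -0.2, 0.5, 0.1, 0.8, 0.3, -0.7, -0.2, 0.0, -0.0, -0.0, -0.0, 0.0, -0.0]
[ 5.98659e+02  2.86970e+01 -2.02000e-01] [-0.0, -0.0, 0.0, -0.0, 0.0, -0.0, -0.0, -0.0, 0.3, 0.3, -1.1, -0.5, 0.8, -0.3]
[ 5.96642e+02  2.90590e+01 -2.09000e-01] [-0.6, -0.4, 0.6, -0.3, 1.0, -0.1, -0.5, -0.5, 0.2, -0.1, -0.6, -1.3, 1.2, -0.4]
rim+y-x [-22.6 138.8  58. ]
rim+y+x [ 20.7 134.4  58. ]
rim-y+x [14.5 31.9 58. ]
rim-y-x [-21.2  26.3  58. ]
ptr [  0.8 -35.6 122. ]
case+x+y? [30.4 17.  92. ]
case -x+y [-35.3  14.5  92. ]
case-x-y [-31.5 -93.2  92. ]
lever tip c [  -0.7 -121.3  100. ]
ridge [  -0.9 -108.7  103. ]
rim+y+x [ 19.3 135.5  58. ]
rim+y-x [-16.1 136.   58. ]
rim-y+x [19.1 24.2 58. ]
lever l [   4.6 -126.2  103. ]
lever c [  -2.  -115.7  103. ]
```

```bash
python3 -m pendant '[[-0.042,0.0091,0,0,0,0,0.085],[-0.042,0.0091,0,0,0,0,0.085],[-0.042,0.0091,0,0,0,0,0.085],[-0.042,0.0091,0,0,0,0,0.085],[-0.042,0.0091,0,0,0,0,0.085],[-0.042,0.0091,0,0,0,0,0.085],[-0.042,0.0091,0,0,0,0,0.085],[-0.042,0.0091,0,0,0,0,0.085],[-0.042,0.0091,0,0,0,0,0.085],[-0.042,0.0091,0,0,0,0,0.085],[-0.041,0.0091,0,0,0,0,0.085]]'
python3 -m pendant '[[0,0,0,0,0,-7.6,0.085],[0,0,0,0,0,-7.6,0.085],[0,0,0,0,0,-7.6,0.085],[0,0,0,0,0,-7.6,0.085],[0,0,0,0,0,-7.6,0.085],[0,0,0,0,0,-7.6,0.085],[0,0,0,0,0,-7.6,0.085],[0,0,0,0,0,-7.5,0.085],[0,0,0,0,0,0,0.085],[0,0,0,0,0,0,0.085]]'
cat >> h.py <<'E'
def plan(x,y,z,yawdeg):
    "shift in tool axes (mm) and turn about tool z (deg) to the TCP pose with tool y at yaw"
    st=arm.read_state(); M=R.from_quat(st["ee_rot"]).as_matrix()
    d=M.T@(np.array([x,y,z])-st["position"]); yy=np.degrees(np.arctan2(M[1,1],M[0,1]))
    print("t",st["clock"],"pos",np.round(st["position"],1),"yaw",round(yy,2),"tilt",np.round(M[:,2],4),"shift",np.round(d,1),"wz",round(-((yawdeg-yy+180)%360-180),2),"F",np.round(st["contact_force"],1),"w",round(st["gripper_width"],1),"g",round(st["grasp_force"],1),"q6",round(st["joints"][5],2))
E
python3 - <<'E'
from h import *
w=cam("wrist");t=cam("top")
print(np.round(w["xyz"]),w["fx"],w["cx"],w["cy"])
plan(603,-351.5,256,169.2)
im=w["image"].copy()
P=pose(603,-351.5,-.188,box(20,96,0,96)); q=proj(w,P)
for a,b in((0,1),(0,2),(0,4),(1,3),(1,5),(2,3),(2,6),(3,7),(4,5),(4,6),(5,7),(6,7)): cv2.line(im,np.int32(q[a]),np.int32(q[b]),(0,255,255),1)
cv2.imwrite("pics/w1.png",im[:,:,::-1])
cv2.imwrite("pics/w1raw.png",w["image"][:,:,::-1])
E
```

```text
clock: 1.4
position: [605.1, -350.3, 256.2]
ee_rot: [-0.161, 0.987, 0.0, -0.0]
contact_force: [1.3, -0.5, -0.1]
gripper_width: 85.2
grasp_force: 0.0
clock: 2.4
position: [603.7, -351.5, 256.2]
ee_rot: [-0.636, 0.771, 0.0, -0.0]
contact_force: [-0.3, -1.0, 0.4]
gripper_width: 84.9
grasp_force: 0.0
[ 588. -428.  374.] 328.67571989884124 252.235605033626 188.90258394733047
t 2.5 pos [ 603.7 -351.5  256.3] yaw 169.09 tilt [-1.e-04  1.e-04 -1.e+00] shift [0.1 0.7 0.3] wz -0.11 F [-0.3 -0.6  0.6] w 85.0 g 0.0 q6 0.11
```

View pics/w1.png

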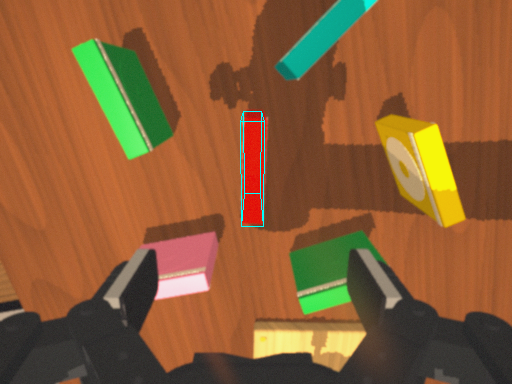

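```bash
python3 -m pendant '[[0,0,0.04,0,0,0,0.05],[0,0,0.04,0,0,0,0.05],[0,0,0.04,0,0,0,0.05],[0,0,0.03,0,0,0,0.05],[0,0,0.025,0,0,0,0.05],[0,0,0,0,0,0,0.05],[0,0,0,0,0,0,0.0],[0,0,0,0,0,0,0.0],[0,0,0,0,0,0,0.0],[0,0,0,0,0,0,0.0],[0,0,0,0,0,0,0.0],[0,0,0,0,0,0,0.0]]'
python3 -c "
from h import *
plan(603,-351.5,81,169.2)"
```

```text
clock: 3.7
position: [604.9, -351.9, 83.5]
ee_rot: [-0.638, 0.77, -0.002, 0.001]
contact_force: [0.4, 1.7, 6.0]
gripper_width: 19.3
grasp_force: 61.5
t 3.7 pos [ 604.9 -351.9   83.5] yaw 169.22 tilt [ 0.0034 -0.0017 -1.    ] shift [-0.1  1.9  2.5] wz 0.02 F [0.4 1.7 6. ] w 19.3 g 61.5 q6 0.11
```

```bash
python3 -m pendant '[[0,0,-0.02,0,0,0,0],[0,0,-0.035,0,0,0,0],[0,0,-0.04,0,0,0,0],[0,0,-0.04,0,0,0,0],[0,0,-0.04,0,0,0,0],[0,0,0,0,0,1.2,0]]'
python3 -m pendant '[[-0.02,0.008,0,0,0,0,0],[-0.0435,0.017,0,0,0,0,0],[-0.0435,0.017,0,0,0,0,0],[-0.0435,0.017,0,0,0,0,0],[-0.0435,0.017,0,0,0,0,0],[-0.0435,0.017,0,0,0,0,0],[-0.0435,0.017,0,0,0,0,0],[-0.0435,0.017,0,0,0,0,0],[-0.0435,0.017,0,0,0,0,0],[-0.0435,0.017,0,0,0,0,0],[-0.0435,0.017,0,0,0,0,0],[0,0,0,0,0,0,0]]'
python3 - <<'E'
from h import *
for i in range(5): w=cam("wrist")
plan(515,128,256,168)
im=w["image"].copy()
p=(596.64,29.06,-.209)
for B in (box(160,280,20,20),box(26,104,58,58,80),box(26,104,20,20,80),box(72,112,92,92,-39)):
    h=cv2.convexHull(proj(w,pose(*p,B)).astype(np.float32)); cv2.polylines(im,[np.int32(np.round(h))],True,(0,0,255),1)
cv2.imwrite("pics/w2.png",cv2.resize(im,(800,600),interpolation=cv2.INTER_CUBIC)[:,:,::-1])
print(np.round(w["xyz"],1))
np.savez("w2.npz",**{k:w[k] for k in w})
E
```

```text
clock: 4.3
position: [605.7, -352.9, 263.9]
ee_rot: [-0.629, 0.777, -0.006, 0.003]
contact_force: [1.2, 0.1, -0.8]
gripper_width: 19.4
grasp_force: 60.8
clock: 5.5
position: [522.8, 134.8, 255.2]
ee_rot: [-0.631, 0.775, 0.001, -0.0]
contact_force: [0.1, -0.4, -1.5]
gripper_width: 19.6
grasp_force: 60.5
t 5.75 pos [524.  129.5 255.7] yaw 167.91 tilt [-1.3e-03 -5.0e-04 -1.0e+00] shift [ 3.4  8.5 -0.2] wz -0.09 F [ 0.1  0.4 -1.6] w 19.7 g 60.5 q6 -0.75
[507.3  53.9 373.5]
```

View pics/w2.png

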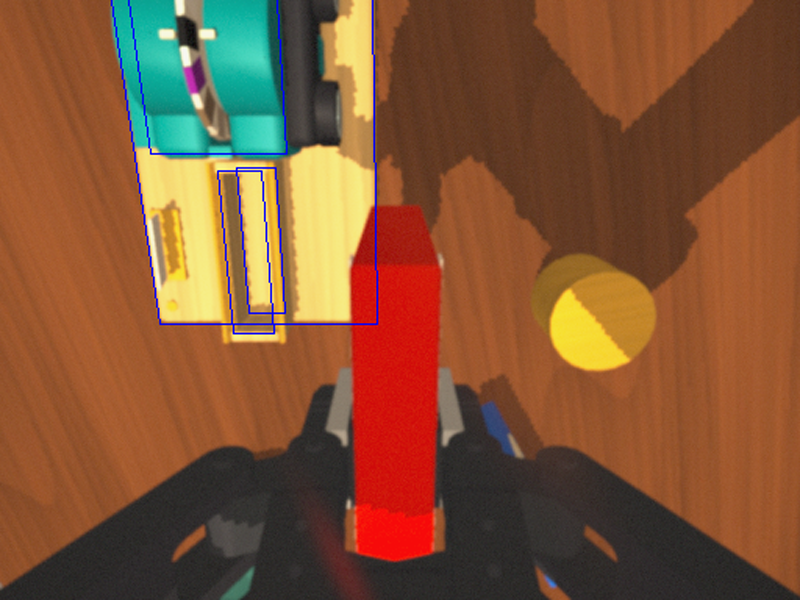

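```bash
python3 - <<'E'
from h import *
w=dict(np.load("w2.npz"))
tcp=np.array([524.0,129.5,0]); M=R.from_euler('z',np.radians(-12.09)).as_matrix()
for uv,z in(((352,265),268.2),((440,265),268.2),((370,206),172.2),((419,206),172.2)):
    q=back(w,(np.array(uv)+.5)/1.5625-.5,z)-tcp; print(uv,np.round(q@M,1))
s=pose(596.64,29.06,-.209,[[0,80,0]])[0]; print("slot",s)
plan(s[0],s[1],255.7,168.03)
E
```

```text
(352, 265) [  8.3 -50.6 268.2]
(440, 265) [-10.3 -50.7 268.2]
(370, 206) [  8.7 -49.9 172.2]
(419, 206) [-10.4 -49.9 172.2]
slot [613.23854119 107.31911085   0.        ]
t 5.75 pos [524.  129.5 255.7] yaw 167.91 tilt [-1.3e-03 -5.0e-04 -1.0e+00] shift [  3.  -91.9  -0.1] wz -0.12 F [ 0.1  0.4 -1.6] w 19.7 g 60.5 q6 -0.75
```

```bash
python3 -m pendant '[[0,-0.03,0,0,0,0,0],[0.0007,-0.035,0,0,0,0,0],[0,-0.0278,0,0,0,0,0],[0,0,0.03,0,0,0,0],[0,0,0.03,0,0,0,0],[0,0,0.03,0,0,0,0],[0,0,0.01,0,0,0,0],[0,0,0,0,0,0,0],[0,0,0,0,0,0,0]]'
python3 - <<'E'
from h import *
w=cam("wrist");t=cam("top");s=cam("scene")
plan(613.2+.9*.978+2.3*.207,107.3-.9*.207+2.3*.978,155.7,168.03)
a=cv2.resize(w["image"][60:384,100:412],(578,600),interpolation=cv2.INTER_CUBIC)
b=cv2.resize(s["image"][160:280,240:340],(220,264));c=cv2.resize(t["image"][100:210,170:270],(220,242))
cv2.imwrite("pics/w3.png",np.hstack([a,np.vstack([b,c,np.zeros((94,220,3),np.uint8)])])[:,:,::-1])
E
```

```text
clock: 6.65
position: [616.0, 110.2, 157.7]
ee_rot: [-0.629, 0.777, -0.001, 0.001]
contact_force: [-0.1, -0.7, -0.8]
gripper_width: 19.2
grasp_force: 60.5
t 6.8 pos [615.8 110.8 158.3] yaw 168.0 tilt [ 0.0034  0.0013 -1.    ] shift [1.7 1.  2.6] wz -0.03 F [-0.3 -0.2 -1.2] w 19.7 g 60.5 q6 -0.65
```

View pics/w3.png

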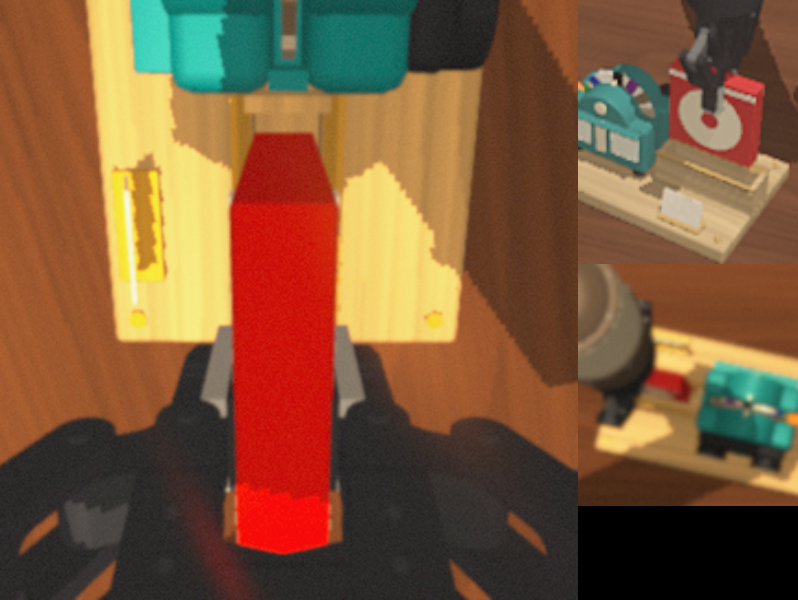

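```bash
python3 -m pendant '[[0.0015,0.001,0,0,0,0,0],[0,0,0.01,0,0,0,0],[0,0,0.01,0,0,0,0],[0,0,0.01,0,0,0,0],[0,0,0,0,0,0,0],[0,0,0,0,0,0,0]]'
python3 -m pendant '[[0,0,0.006,0,0,0,0],[0,0,0.006,0,0,0,0],[0,0,0.005,0,0,0,0],[0,0,0,0,0,0,0],[0,0,0,0,0,0,0]]'
```

```text
clock: 7.4
position: [613.4, 109.2, 125.5]
ee_rot: [-0.629, 0.777, 0.0, -0.001]
contact_force: [0.4, 0.3, -1.5]
gripper_width: 19.5
grasp_force: 60.6
clock: 7.9
position: [613.6, 109.3, 109.2]
ee_rot: [-0.629, 0.777, -0.0, -0.0]
contact_force: [-1.0, 0.2, -0.9]
gripper_width: 19.6
grasp_force: 60.6
```

In the pocket without contact; the bottom should be about 26 mm up (6 mm to go).

```bash
python3 -m pendant '[[0,0,0.003,0,0,0,0],[0,0,0.002,0,0,0,0],[0,0,0,0,0,0,0],[0,0,0,0,0,0,0]]'
python3 -m pendant '[[0,0,0.001,0,0,0,0],[0,0,0.001,0,0,0,0],[0,0,0,0,0,0,0],[0,0,0,0,0,0,0]]'
```

```text
clock: 8.3
position: [613.6, 109.3, 104.3]
ee_rot: [-0.629, 0.777, -0.0, -0.0]
contact_force: [-0.8, 0.4, -1.5]
gripper_width: 19.6
grasp_force: 60.6
clock: 8.7
position: [613.9, 109.5, 103.5]
ee_rot: [-0.629, 0.777, -0.0, 0.0]
contact_force: [-2.3, 0.8, 4.8]
gripper_width: 19.5
grasp_force: 61.4
```

```bash
python3 -m pendant '[[0,0,0,0,0,0,0.045],[0,0,0,0,0,0,0.045],[0,0,0,0,0,0,0.045],[0,0,-0.01,0,0,0,0.045],[0,0,-0.03,0,0,0,0.045],[0,0,-0.04,0,0,0,0.045],[0,0,-0.04,0,0,0,0.045],[0,0,-0.02,0,0,0,0.0],[0,0,0,0,0,0,0]]'
python3 - <<'E'
from h import *
# ridge y in stand frame -115..-116 ; pad along closed fingers
r=pose(596.64,29.06,-.209,[[0,-116,0]])[0]; print(r)
plan(r[0],r[1],240,168.03)
w=cam("wrist");s=cam("scene"); im=w["image"].copy()
for P in (box(20,96,20,116,80),):
    h=cv2.convexHull(proj(w,pose(596.64,29.06,-.209,P)).astype(np.float32)); cv2.polylines(im,[np.int32(np.round(h))],True,(0,0,255),1)
si=s["image"].copy(); h=cv2.convexHull(proj(s,pose(596.64,29.06,-.209,box(20,96,20,116,80))).astype(np.float32)); cv2.polylines(si,[np.int32(np.round(h))],True,(0,0,255),1)
cv2.imwrite("pics/w4.png",np.hstack([cv2.resize(im,(480,360)),cv2.resize(si[140:280,200:325],(320,360),interpolation=cv2.INTER_CUBIC)])[:,:,::-1])
E
```

```text
clock: 9.6
position: [615.4, 109.7, 247.5]
ee_rot: [-0.629, 0.777, -0.002, 0.004]
contact_force: [-0.0, -0.5, -0.3]
gripper_width: 16.8
grasp_force: 0.0
[572.57211528 -84.41571073   0.        ]
t 9.6 pos [615.4 109.7 247.5] yaw 168.02 tilt [ 0.009   0.0028 -1.    ] shift [198.8   1.7   6.6] wz -0.01 F [-0.  -0.5 -0.3] w 16.8 g 0.0 q6 -0.65
```

View pics/w4.png

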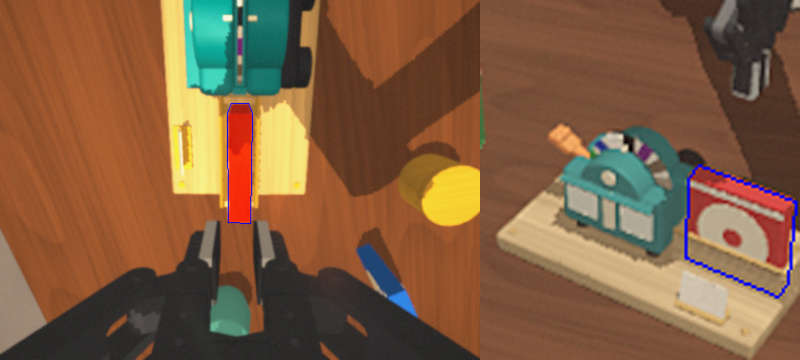

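```bash
python3 -m pendant '[[0.03,0,0,0,0,0,0],[0.04,0.0007,0,0,0,0,0],[0.04,0.001,0,0,0,0,0],[0.04,0,0,0,0,0,0],[0.035,0,0,0,0,0,0],[0.0138,0,0,0,0,0,0],[0,0,0,0,0,0,0],[0,0,0,0,0,0,0]]'
python3 - <<'E'
from h import *
plan(572.57,-84.42,135,168.03)
w=cam("wrist"); im=w["image"].copy()
q=lambda P:np.int32(np.round(proj(w,pose(596.64,29.06,-.209,P))))
for p in q([[0,-114.5,103],[10,-114.5,102],[-10,-114.5,102],[10,-126,99],[-10,-126,99]]): cv2.circle(im,[int(v) for v in p],2,(255,0,255),-1)
cv2.imwrite("pics/w5.png",cv2.resize(im,(640,480))[:,:,::-1])
E
```

```text
clock: 10.5
position: [570.5, -84.5, 241.4]
ee_rot: [-0.629, 0.777, 0.0, -0.001]
contact_force: [0.3, 0.0, -0.3]
gripper_width: 0.2
grasp_force: 0.0
t 10.5 pos [570.5 -84.5 241.4] yaw 167.98 tilt [-1.4e-03  1.0e-04 -1.0e+00] shift [ -0.5  -2.2 106.4] wz -0.05 F [ 0.3  0.  -0.3] w 0.2 g 0.0 q6 -0.34
```

View pics/w5.png

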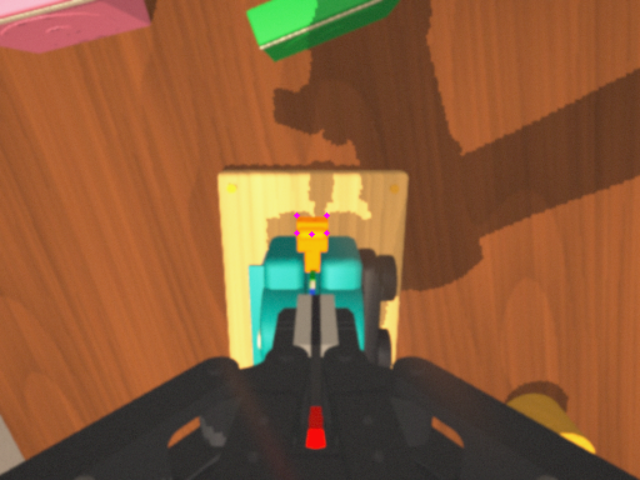

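```bash
cat > c.py <<'E'
import sys
from bench import arm
s=arm.read_state();f=s["contact_force"];print(round(s["clock"],2),s["position"].round(2),f.round(1),flush=True)
sys.exit(f[2]>float(sys.argv[1]))
E
python3 -m pendant '[[-0.0005,-0.0022,0.03,0,0,0,0],[0,0,0.03,0,0,0,0],[0,0,0.03,0,0,0,0],[0,0,0.015,0,0,0,0],[0,0,0,0,0,0,0],[0,0,0,0,0,0,0]]' >/dev/null; python3 c.py 3
S() { python3 c.py 4; }
python3 -m pendant '[[0,0,0.002,0,0,0,0],[0,0,0,0,0,0,0]]' >/dev/null && S && python3 -m pendant '[[0,0,0.002,0,0,0,0],[0,0,0,0,0,0,0]]' >/dev/null && S && python3 -m pendant '[[0,0,0.002,0,0,0,0],[0,0,0,0,0,0,0]]' >/dev/null && S && python3 -m pendant '[[0,0,0.002,0,0,0,0],[0,0,0,0,0,0,0]]' >/dev/null && S && python3 -m pendant '[[0,0,0.002,0,0,0,0],[0,0,0,0,0,0,0]]' >/dev/null && S && python3 -m pendant '[[0,0,0.002,0,0,0,0],[0,0,0,0,0,0,0]]' >/dev/null && S
```

```text
11.15 [573.51 -83.83 137.54] [0.4 0.4 0.4]
11.35 [573.44 -84.4  136.32] [ 0.8  0.8 -0.2]False
False
```

```bash
sed -i 's/sys.exit(\(.*\))$/sys.exit(int(\1))/' c.py
S() { python3 c.py 4; }
python3 -m pendant '[[0,0,0.002,0,0,0,0],[0,0,0.002,0,0,0,0],[0,0,0,0,0,0,0]]' >/dev/null && S && python3 -m pendant '[[0,0,0.002,0,0,0,0],[0,0,0,0,0,0,0]]' >/dev/null && S && python3 -m pendant '[[0,0,0.002,0,0,0,0],[0,0,0,0,0,0,0]]' >/dev/null && S && python3 -m pendant '[[0,0,0.002,0,0,0,0],[0,0,0,0,0,0,0]]' >/dev/null && S && python3 -m pendant '[[0,0,0.002,0,0,0,0],[0,0,0,0,0,0,0]]' >/dev/null && S && python3 -m pendant '[[0,0,0.002,0,0,0,0],[0,0,0,0,0,0,0]]' >/dev/null && S&& python3 -m pendant '[[0,0,0.002,0,0,0,0],[0,0,0,0,0,0,0]]' >/dev/null && S
```

```text
11.65 [572.62 -84.83 131.17] [-0.4 -0.5 -0.5]
11.85 [572.65 -84.8  129.03] [ 0.2 -0.2 -0.7]
12.05 [572.95 -84.93 127.32] [-0.7 -0.5  1.2]
12.25 [572.87 -84.86 125.2 ] [ 0.  -1.1  1.2]
12.45 [572.92 -84.91 123.3 ] [-0.2 -2.1  2.1]
12.65 [572.92 -84.91 121.32] [-0.7 -1.9  2.8]
12.85 [572.87 -84.85 119.22] [ 0.2 -1.4  3.4]
```

```bash
S() { python3 c.py 6; }
python3 -m pendant '[[0,0,0.0015,0,0,0,0],[0,0,0,0,0,0,0]]' >/dev/null && S && python3 -m pendant '[[0,0,0.0015,0,0,0,0],[0,0,0,0,0,0,0]]' >/dev/null && S && python3 -m pendant '[[0,0,0.001,0,0,0,0],[0,0,0,0,0,0,0]]' >/dev/null && S && python3 -m pendant '[[0,0,0.001,0,0,0,0],[0,0,0,0,0,0,0]]' >/dev/null && S && python3 -m pendant '[[0,0,0.001,0,0,0,0],[0,0,0,0,0,0,0]]' >/dev/null && S && python3 -m pendant '[[0,0,0.001,0,0,0,0],[0,0,0,0,0,0,0]]' >/dev/null && S&& python3 -m pendant '[[0,0,0.001,0,0,0,0],[0,0,0,0,0,0,0]]' >/dev/null && S && python3 -m pendant '[[0,0,0.001,0,0,0,0],[0,0,0,0,0,0,0]]' >/dev/null && S && python3 -m pendant '[[0,0,0.001,0,0,0,0],[0,0,0,0,0,0,0]]' >/dev/null && S && python3 -m pendant '[[0,0,0.001,0,0,0,0],[0,0,0,0,0,0,0]]' >/dev/null && S
```

```text
13.05 [572.86 -84.76 117.67] [-0.1 -2.3  3.5]
13.25 [572.81 -84.75 116.11] [-0.3 -2.8  2.8]
13.45 [572.81 -84.77 115.2 ] [-0.6 -2.1  2.1]
13.65 [572.8  -84.79 114.2 ] [-1.9 -2.2  2.6]
13.85 [572.81 -84.75 113.19] [ 0.5 -1.1  2.9]
14.05 [572.79 -84.74 112.18] [ 0.4 -2.1  2.3]
14.25 [572.78 -84.76 111.17] [-0.2 -3.1  3.1]
14.45 [572.77 -84.75 110.16] [-0.6 -2.4  3.9]
14.65 [572.77 -84.75 109.13] [-0.3 -2.4  2.7]
14.85 [572.78 -84.77 108.16] [-0.7 -1.9  4.6]
```

```bash
S() { python3 c.py 6; }
python3 -m pendant '[[0,0,0.001,0,0,0,0],[0,0,0,0,0,0,0]]' >/dev/null && S && python3 -m pendant '[[0,0,0.001,0,0,0,0],[0,0,0,0,0,0,0]]' >/dev/null && S && python3 -m pendant '[[0,0,0.001,0,0,0,0],[0,0,0,0,0,0,0]]' >/dev/null && S && python3 -m pendant '[[0,0,0.001,0,0,0,0],[0,0,0,0,0,0,0]]' >/dev/null && S && python3 -m pendant '[[0,0,0.001,0,0,0,0],[0,0,0,0,0,0,0]]' >/dev/null && S && python3 -m pendant '[[0,0,0.001,0,0,0,0],[0,0,0,0,0,0,0]]' >/dev/null && S&& python3 -m pendant '[[0,0,0.001,0,0,0,0],[0,0,0,0,0,0,0]]' >/dev/null && S && python3 -m pendant '[[0,0,0.001,0,0,0,0],[0,0,0,0,0,0,0]]' >/dev/null && S && python3 -m pendant '[[0,0,0.001,0,0,0,0],[0,0,0,0,0,0,0]]' >/dev/null && S && python3 -m pendant '[[0,0,0.001,0,0,0,0],[0,0,0,0,0,0,0]]' >/dev/null && S
```

```text
15.05 [572.78 -84.76 107.19] [ 0.2 -2.6  3.3]
15.25 [572.83 -84.49 105.99] [-0.2 -1.2  1.3]
15.45 [572.84 -84.5  104.94] [-0.7 -0.5  1.5]
15.65 [572.87 -84.54 104.19] [-1.2 -1.1  2.5]
15.85 [572.88 -84.59 103.43] [-0.7  0.6  3.6]
16.05 [572.92 -84.57 102.6 ] [-1.3  0.2  5. ]
16.25 [572.98 -84.53 101.87] [-1.5  1.2  6.1]
```

```bash
python3 -m pendant '[[0,0,-0.005,0,0,0,0],[0,0,-0.01,0,0,0,0],[0,0,-0.01,0,0,0,0],[0,0,-0.01,0,0,0,0],[0,0,0,0,0,0,0],[0,0,0,0,0,0,0]]'
cat > r.py <<'E'
from h import *
def samp(d,im):
    out=[]
    for k in range(-3,4):
        best=[]
        for r in (39,41,43):
            a=k*.4488; P=pose(596.64,29.06,-.209,[[1.5,-39+r*np.sin(a),80+r*np.cos(a)]])
            u=proj(d,P)[0]; best.append(im[int(round(u[1])),int(round(u[0]))])
        out.append(np.mean(best,0).astype(int).tolist())
    return out
d=cam("scene")
print("was",samp(d,cv2.imread("pics/scene1.png")[:,:,::-1])); print("now",samp(d,d["image"]))
cv2.imwrite(f"pics/r{arm.read_state()['clock']:.1f}.png",d["image"][:,:,::-1])
E
python3 r.py
```

```text
clock: 16.85
position: [572.8, -84.7, 136.6]
ee_rot: [-0.629, 0.777, -0.0, 0.0]
contact_force: [-0.1, 0.8, 0.2]
gripper_width: 0.2
grasp_force: 0.0
was [[62, 116, 70], [62, 64, 128], [191, 181, 165], [69, 59, 46], [102, 44, 96], [106, 88, 67], [135, 120, 102]]
now [[179, 153, 83], [65, 114, 56], [44, 56, 124], [189, 179, 162], [36, 28, 22], [103, 47, 98], [102, 86, 67]]
```

```bash
python3 -m pendant '[[0,0,0.007,0,0,0,0],[0,0,0.006,0,0,0,0],[0,0,0.006,0,0,0,0],[0,0,0.004,0,0,0,0],[0,0,0.003,0,0,0,0],[0,0,0.002,0,0,0,0],[0,0,0.002,0,0,0,0],[0,0,0.0015,0,0,0,0],[0,0,0.001,0,0,0,0],[0,0,0.001,0,0,0,0],[0,0,0,0,0,0,0],[0,0,0,0,0,0,0]]'
python3 -m pendant '[[0,0,-0.0035,0,0,0,0],[0,0,-0.01,0,0,0,0],[0,0,-0.01,0,0,0,0],[0,0,-0.01,0,0,0,0],[0,0,0,0,0,0,0],[0,0,0,0,0,0,0],[0,0,0,0,0,0,0]]'
python3 r.py
```

```text
clock: 18.1
position: [572.9, -84.5, 103.0]
ee_rot: [-0.629, 0.777, 0.0, 0.0]
contact_force: [-1.5, -0.8, 3.6]
gripper_width: 0.2
grasp_force: 2.2
clock: 18.8
position: [572.5, -84.7, 136.0]
ee_rot: [-0.629, 0.777, 0.0, -0.0]
contact_force: [-0.5, 0.2, -0.2]
gripper_width: 0.1
grasp_force: 0.0
was [[62, 116, 70], [62, 64, 128], [191, 181, 165], [69, 59, 46], [102, 44, 96], [106, 88, 67], [135, 120, 102]]
now [[156, 66, 62], [194, 163, 76], [54, 111, 52], [72, 77, 129], [187, 175, 160], [41, 32, 26], [100, 49, 95]]
```

Blue is up, with red three pictures away (red, yellow, green, blue). Three more strokes to go; I'm doing two of them now, checking after each.

```bash
for i in 1; do python3 -m pendant '[[0,0,0.007,0,0,0,0],[0,0,0.006,0,0,0,0],[0,0,0.006,0,0,0,0],[0,0,0.004,0,0,0,0],[0,0,0.003,0,0,0,0],[0,0,0.002,0,0,0,0],[0,0,0.002,0,0,0,0],[0,0,0.0015,0,0,0,0],[0,0,0.001,0,0,0,0],[0,0,0.0005,0,0,0,0],[0,0,0,0,0,0,0],[0,0,0,0,0,0,0]]'
python3 -m pendant '[[0,0,-0.003,0,0,0,0],[0,0,-0.01,0,0,0,0],[0,0,-0.01,0,0,0,0],[0,0,-0.01,0,0,0,0],[0,0,0,0,0,0,0],[0,0,0,0,0,0,0],[0,0,0,0,0,0,0]]'>/dev/null; done
python3 r.py
python3 -m pendant '[[0,0,0.007,0,0,0,0],[0,0,0.006,0,0,0,0],[0,0,0.006,0,0,0,0],[0,0,0.004,0,0,0,0],[0,0,0.003,0,0,0,0],[0,0,0.002,0,0,0,0],[0,0,0.002,0,0,0,0],[0,0,0.0015,0,0,0,0],[0,0,0.001,0,0,0,0],[0,0,0.0005,0,0,0,0],[0,0,0,0,0,0,0],[0,0,0,0,0,0,0]]'
python3 -m pendant '[[0,0,-0.003,0,0,0,0],[0,0,-0.01,0,0,0,0],[0,0,-0.01,0,0,0,0],[0,0,-0.01,0,0,0,0],[0,0,0,0,0,0,0],[0,0,0,0,0,0,0],[0,0,0,0,0,0,0]]'
python3 r.py
```

```text
clock: 20.05
position: [572.9, -84.5, 103.4]
ee_rot: [-0.629, 0.777, 0.0, 0.0]
contact_force: [0.0, -0.6, 5.0]
gripper_width: -0.1
grasp_force: 1.8
was [[62, 116, 70], [62, 64, 128], [191, 181, 165], [69, 59, 46], [102, 44, 96], [106, 88, 67], [135, 120, 102]]
now [[98, 94, 78], [173, 52, 47], [187, 159, 73], [78, 121, 67], [45, 55, 122], [187, 177, 162], [45, 40, 32]]
clock: 22.0
position: [572.9, -84.5, 103.4]
ee_rot: [-0.629, 0.777, 0.0, 0.0]
contact_force: [-0.6, -0.2, 3.0]
gripper_width: 0.2
grasp_force: 1.7
clock: 22.7
position: [572.4, -84.7, 136.0]
ee_rot: [-0.629, 0.777, 0.0, -0.0]
contact_force: [1.2, 0.3, 0.2]
gripper_width: 0.1
grasp_force: 0.0
was [[62, 116, 70], [62, 64, 128], [191, 181, 165], [69, 59, 46], [102, 44, 96], [106, 88, 67], [135, 120, 102]]
now [[126, 119, 103], [112, 90, 68], [166, 47, 43], [189, 162, 85], [55, 109, 49], [49, 57, 123], [187, 175, 159]]
```

Yellow is up, so this is the last stroke. After it I retreat upwards.

```bash
python3 -m pendant '[[0,0,0.007,0,0,0,0],[0,0,0.006,0,0,0,0],[0,0,0.006,0,0,0,0],[0,0,0.004,0,0,0,0],[0,0,0.003,0,0,0,0],[0,0,0.002,0,0,0,0],[0,0,0.002,0,0,0,0],[0,0,0.0015,0,0,0,0],[0,0,0.001,0,0,0,0],[0,0,0.0005,0,0,0,0],[0,0,0,0,0,0,0],[0,0,0,0,0,0,0]]'
python3 -m pendant '[[0,0,-0.003,0,0,0,0],[0,0,-0.01,0,0,0,0],[0,0,-0.01,0,0,0,0],[0,0,-0.02,0,0,0,0],[0,0,-0.04,0,0,0,0],[0,0,-0.04,0,0,0,0],[0,0,0,0,0,0,0],[0,0,0,0,0,0,0],[0,0,0,0,0,0,0]]'
python3 r.py; python3 -c "
import cv2,glob,os
f=max(glob.glob('pics/r*.png'),key=os.path.getmtime);i=cv2.imread(f);cv2.imwrite('pics/fin.png',cv2.resize(i[130:310,60:440],(760,360),interpolation=cv2.INTER_CUBIC))"
```

```text
clock: 23.95
position: [572.9, -84.5, 103.4]
ee_rot: [-0.629, 0.777, 0.0, 0.0]
contact_force: [-0.2, -0.4, 3.6]
gripper_width: -0.1
grasp_force: 1.8
clock: 24.85
position: [572.0, -84.7, 225.6]
ee_rot: [-0.629, 0.777, 0.001, -0.001]
contact_force: [-0.1, 0.9, 0.1]
gripper_width: 0.0
grasp_force: 0.0
was [[62, 116, 70], [62, 64, 128], [191, 181, 165], [69, 59, 46], [102, 44, 96], [106, 88, 67], [135, 120, 102]]
now [[100, 95, 78], [144, 125, 106], [104, 86, 65], [172, 71, 61], [189, 158, 74], [60, 113, 53], [54, 61, 122]]
```

View pics/fin.png

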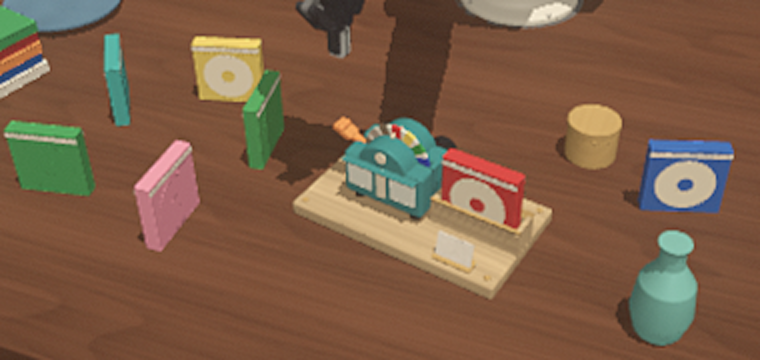

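Red is up at the pointer (397,131), the lever is back up at (348,128), the pack is seated at (482,190), and the other stock hasn't moved.

```bash
python3 -c "
from bench import arm
print(arm.job_done())"
```

```text
the job is handed in; nothing more can be done
None
```

The red pack is standing fully down in the pocket, and five lever strokes, each to the stop, brought the red picture up to the pointer; the lever is back up, nothing else was moved, and the job is handed in at about 25 s.

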